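# Clip the guide roller onto the film stand

## Robot

A 6-joint arm with a two-finger parallel gripper is mounted at the origin on the work surface. World frame = base frame: x ahead of the robot, y to its left, z up, the work surface at z = 0. Lengths are in m, angles in degrees, forces in N, time in s.
With the tool pointing down it reaches from about 0.35 to 0.875 m from the base axis. Payload 4.2 kg.
Tool frame: the origin (TCP) lies where the fingers leave the gripper's body, on its centre line; the fingertips stand 70 mm ahead of it and the grasp point (between the pads) lies 51 mm ahead of it; z points along the fingers, y is the direction in which the jaws open and shut (so a half turn about z gives the same grasp; the last joint's range is limited). The gripper opens to 87 mm and grips with 3 to 60 N. Pads are 19 mm wide; open, the fingers measure 117 mm over their backs; the gripper's body (75 mm by 190 mm) begins 51 mm behind the grasp point.
Start: joints at [91.192, 22.042, 0.453, 0, -68.411, -14.817], TCP at [0.147, 0.607, 0.292] pointing down, gripper open.
Joint ranges: [-179.83, 179.83], [-69.29, 118.12], [-61.27, 80.66], [-181.25, 117.63], [-171.15, -9.14], [-177.46, 177.46]. Speed limits (degrees/s): [159.86, 159.86, 180, 180, 180, 180].

## Interface

Orientations are given as a 3x3 rotation matrix whose columns are the frame's x, y, z axes.
In Python, from station import sense, capture, camera_model, finish_job gives the robot as it stands.
- The arm moves only by the shell command python3 -m inch 'ROWS'. ROWS is JSON, a list of rows, each an object with "hand": the closure, from 0 (fully open) to 1 (shut); "slide": the shift along the world's x, y, z in cm, a list of three; "yaw": the turn about the world's z in rad. A call has 1 to 10 rows; each row is the pose to reach, as a shift and turn from the pose commanded when the call began; what a row does not reach only later rows make up. A row lasts 1/8 s, in which the tool goes at most 62.5 mm and 10.7 degrees, less where a joint would pass 70% of its speed; a pose out of reach is approached as far as the arm can. A call with a gripper value outside its range is refused whole. The fingers move at their own pace and stop on an object; the grip force is fixed at half the most. Time passes only in rows, so rows that repeat a pose let the fingers close. It gives the time, the measured TCP pose, the force and the opening at its end, in the units of the state.
- sense(): the state, without advancing time (a new reading comes with each control period).
- capture(name): name is "scene" or "side" or "wrist"; returns the picture (400x640x3 uint8, blue, green, red); there is no depth.
- camera_model(name): a dict with "mtx" (3x3 intrinsics, pixels), "xyz" and "orientation" of the camera in the world; the wrist camera has in their place "tool_from_camera" (4x4, takes a point from camera to tool coordinates, whose origin is the TCP and whose axes are the flange's). Camera axes: x right, y up, looking along -z (the intrinsics and any distortion apply to the point x, -y, -z); pixel columns grow to the right and rows downward; lengths in m; the calibration is good to about 2 mm. A picture is of the moment at which its call begins: read the wrist's pose just before it. camera_model takes no time and is no camera call.
- finish_job(): hands the job in, once; it reports no verdict.
The state is a dict: "time_s": time; "joints": joint angles; "joint_velocities": joint speeds; "effort": joint torques, N m; "tcp_pos": TCP position; "ee_rot": TCP orientation; "wrist_force": force on the tool from outside, world axes, zero at the start; "moment": the same for the moment, N m; "gripper_width": opening from 0.0 (shut) to 1.0 (fully open).
Only numpy, scipy, OpenCV 4.12 (cv2) and the standard library are available. Lean on these libraries where they do the work, as an engineer would, in place of code of your own. Each camera call takes 0.05 s, during which the arm holds its last target. There are 200 camera calls.

## Task

Slide the blue guide roller down onto the spindle of the film-wrapping stand until it sits on the collar, and let it go. Then take the spring clip with the orange grip, push it sideways onto the spindle's groove just above the roller until it snaps fully home, and let go of it. The spindle is on a soft rubber mount: never push the clip against it with more than 25 N, and leave the cheese and the dish where they are.

Things in the scene. Friction and masses are not known exactly. Their poses are not given: they have to be found in the camera images.
- stand: Fixed aluminium film stand. Origin on the counter under the spindle's rest position. A foot disc of 104 mm diameter, 10 mm thick, lies under the spindle; at 95 mm along its x and 95 mm along its y axis stands a roll of clear film (80 mm diameter, top 127 mm above the counter), fixed.
- spindle: Upright steel spindle. Origin on its axis at the top face of its dark collar (44 mm diameter, 10 mm thick), where the roller sits, 32 mm above the counter. Above that face: shaft 22 mm diameter to 38.5 mm, brass-coloured neck (the groove) 14 mm diameter to 48 mm, cap 22 mm diameter to 55 mm, tapering to 12 mm at the tip at 62 mm.
- groove (a point): Point on the spindle's axis 40 mm above the collar's face, level with the seated roller's top: the home clip's origin comes here, with 8 mm of room in height above it. The spindle, collar and this point stay upright but yield sideways together, in any direction, on the rubber mount: 1.7 N per mm, at most 16 mm, springing back.
- roller: Blue plastic guide roller standing upright: a plain tube of 44 mm outside diameter, 26 mm bore, 40 mm high, about 90 g. Origin at the centre of its underside, z up its axis. Loose.
- clip: Flat dark steel spring clip lying flat, 57 mm long (x -43 to +14), 30 mm wide, 5 mm thick, 120 g, with an upright orange grip. Origin on its underside at the centre of the shaft seat; +x is the way its open mouth faces and the way to push it. When home the neck touches the flat at x = -7 mm and the prongs hold it there.
- clip_grip (a point): Middle of the orange grip, 17 mm above the clip's underside and 34 mm behind its origin (clip x = -34 mm). The grip is 18 mm long (x), 10 mm thick (y) and 34 mm high from the underside: pinch it across y.
- clip_mouth (a point): Middle of the clip's mouth, between two rounded bumps at clip x = +6 mm that are 9 mm apart and must spread over the 14 mm neck. That takes a push of some 9 to 17 N, which carries the spindle along by several mm before the clip snaps over it and the push drops.
- cheese_round: Bystander: dark red waxed cheese with a white top, 80 mm diameter, 45 mm high, loose; origin under its centre.
- wedge: Bystander: pale yellow three-sided piece of cheese, about 95 mm a side, 45 mm high, loose; origin under its centre.
- dish: Bystander: empty black sample dish, 110 x 150 x 50 mm, loose; origin under its centre.
There are look-alikes about, which are no part of the job. Of the things that look like the clip, take the one that is nearest to the robot's base at the start.

How it is judged:
By the outcome, as a careful person would: the job done as asked, in the order asked, and still so for the second after the job is handed in, with the robot touching nothing.
It also fails if it takes over 72 s, if anything falls off the work surface, if the arm or the gripper's body presses on something with over 40 N, if the wrist force passes 120 N, or if a joint passes its speed limit or range.

## Working session

There is one attempt and no reset: what is moved stays moved. The work goes in short steps, Python scripts to look and compute and a shell command to move; the robot and the scene stay as the last step left them, time stands still between calls to the robot, and variables do not carry over. Pictures are saved under pics/ and viewed, about 8 in all and at most 12, crops included, and the job is handed in when it is done.

```bash
mkdir -p pics; ls
python3 - <<'E'
from station import *
import cv2,numpy as np
s=sense();print(s['tcp_pos'],np.round(s['ee_rot'],3).tolist(),s['gripper_width'],s['time_s'])
for n in ['scene','side','wrist']:
    im=capture(n);cv2.imwrite(f'pics/{n}0.png',im);m=camera_model(n);print(n,m)
a=cv2.imread('pics/scene0.png');b=cv2.imread('pics/side0.png')
E
```

```text
pics
[0.14709162 0.60697183 0.29113891] [[0.972, -0.236, -0.0], [-0.236, -0.972, -0.002], [0.0, 0.002, -1.0]] 0.9994699240047905 0.0
scene {'mtx': array([[385.97888138,   0.        , 314.09562007],
       [  0.        , 385.97888138, 193.73454567],
       [  0.        ,   0.        ,   1.        ]]), 'xyz': array([ 1.0150279 , -0.40506383,  0.80389687]), 'orientation': array([[ 0.65101708, -0.59813149,  0.46734942],
       [ 0.7590396 ,  0.50813401, -0.40701193],
       [ 0.00597052,  0.61970844,  0.78480941]])}
side {'mtx': array([[461.27575665,   0.        , 315.2251884 ],
       [  0.        , 461.27575665, 200.18618604],
       [  0.        ,   0.        ,   1.        ]]), 'xyz': array([ 0.02537736, -0.65012549,  0.98306716]), 'orientation': array([[ 0.76773476,  0.44780682, -0.45831473],
       [-0.64049082,  0.55733418, -0.52834659],
       [ 0.01883726,  0.69917642,  0.71470098]])}
wrist {'mtx': array([[353.6049153 ,   0.        , 319.55138622],
       [  0.        , 353.6049153 , 196.28326626],
       [  0.        ,   0.        ,   1.        ]]), 'tool_from_camera': array([[-6.02786019e-04,  9.57386585e-01,  2.88808871e-01,
         7.99426613e-02],
       [ 9.99998738e-01,  1.00163093e-03, -1.23321266e-03,
        -6.17002340e-04],
       [-1.46994116e-03,  2.88807763e-01, -9.57385980e-01,
        -9.31697633e-02],
       [ 0.00000000e+00,  0.00000000e+00,  0.00000000e+00,
         1.00000000e+00]])}
```

View pics/scene0.png

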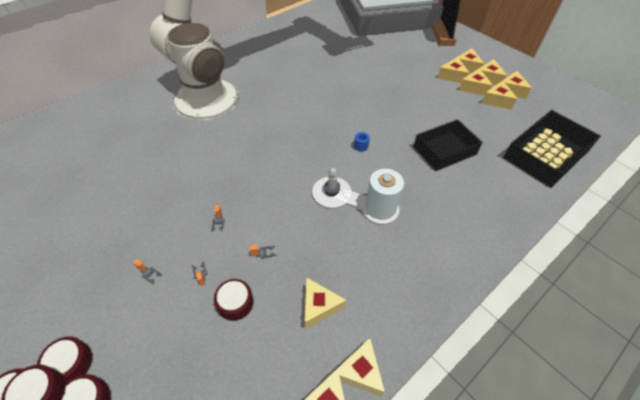

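View pics/side0.png

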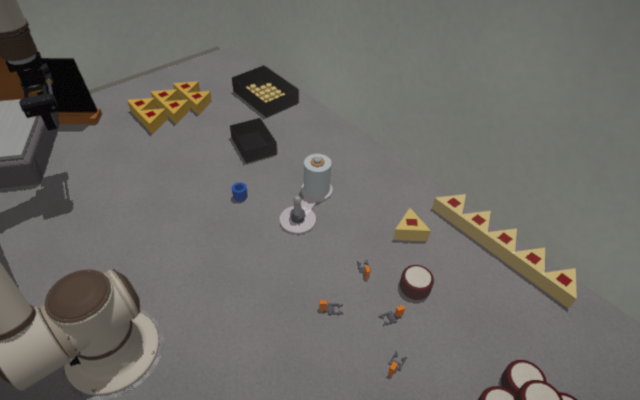

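The scene view shows a blue roller at (362,141), the spindle at (332,182), and four clip look-alikes with orange at (218,210), (140,264), (200,278) and (253,250). In the side view the roller is at (239,191), the spindle at (298,210), and the clips at (323,306), (367,271), (400,311) and (393,367).

```bash
cat > h.py <<'E'
import cv2,numpy as np
from station import *
def cam(n,s=None):
    m=camera_model(n);K=m['mtx']
    if n!='wrist': return K,np.array(m['xyz']),np.array(m['orientation'])
    T=m['tool_from_camera'];R=np.array(s['ee_rot']);return K,np.array(s['tcp_pos'])+R@T[:3,3],R@T[:3,:3]
def ray(c,uv):
    K,p,R=c;d=np.array([(uv[0]-K[0,2])/K[0,0],-(uv[1]-K[1,2])/K[1,1],-1.]);d=R@d;return p,d/np.linalg.norm(d)
def plane(c,uv,z):
    p,d=ray(c,uv);return p+d*(z-p[2])/d[2]
def proj(c,X):
    K,p,R=c;q=R.T@(np.array(X)-p);return K[0,0]*q[0]/-q[2]+K[0,2],K[1,1]*q[1]/q[2]+K[1,2]
def tri(rs):
    A=sum(np.eye(3)-np.outer(d,d) for p,d in rs);b=sum((np.eye(3)-np.outer(d,d))@p for p,d in rs)
    X=np.linalg.solve(A,b);return X,[np.linalg.norm((np.eye(3)-np.outer(d,d))@(X-p)) for p,d in rs]
def blobs(im,lo,hi,amin=20):
    m=cv2.inRange(cv2.cvtColor(im,cv2.COLOR_BGR2HSV),lo,hi);n,_,st,c=cv2.connectedComponentsWithStats(m)
    return [(c[i].round(1).tolist(),st[i].tolist()) for i in range(1,n) if st[i,4]>=amin]
ORANGE=((5,170,120),(16,255,255));BLUE=((105,150,40),(125,255,255))
E
python3 - <<'E'
from h import *
for n in ['scene','side']:
    im=cv2.imread(f'pics/{n}0.png');c=cam(n)
    for nm,r in (('or',ORANGE),('bl',BLUE)):
        for b,st in blobs(im,*r): print(n,nm,b,st,plane(c,b,.02).round(3),np.linalg.norm(plane(c,b,.02)[:2]).round(3))
S={n:cam(n) for n in('scene','side')}
print('tip',tri([ray(S['scene'],(333,170)),ray(S['side'],(297.5,198))]))
a=[cv2.resize(cv2.imread('pics/scene0.png')[120:290,120:420],None,fx=2.6,fy=2.6,interpolation=3),]
b=cv2.resize(cv2.imread('pics/side0.png')[170:380,220:440],None,fx=1.2,fy=1.2)
cv2.imwrite('pics/c1.png',a[0])
E
```

```text
scene or [217.6, 210.9] [216, 206, 4, 10, 28] [ 0.434 -0.218  0.02 ] 0.485
scene or [253.3, 250.4] [251, 247, 6, 8, 41] [ 0.584 -0.215  0.02 ] 0.622
scene or [139.4, 264.9] [135, 261, 10, 9, 40] [ 0.448 -0.431  0.02 ] 0.622
scene or [199.7, 277.6] [197, 273, 6, 11, 41] [ 0.564 -0.344  0.02 ] 0.66
scene bl [361.3, 141.1] [355, 133, 14, 18, 201] [0.489 0.233 0.02 ] 0.542
side or [162.6, 93.8] [158, 92, 10, 5, 20] [0.555 0.845 0.02 ] 1.011
side or [196.4, 95.8] [192, 93, 10, 6, 24] [0.646 0.756 0.02 ] 0.994
side or [139.4, 102.5] [135, 100, 10, 6, 23] [0.463 0.844 0.02 ] 0.963
side or [173.7, 104.6] [169, 102, 11, 6, 25] [0.553 0.756 0.02 ] 0.937
side or [150.0, 113.5] [145, 111, 11, 6, 25] [0.462 0.758 0.02 ] 0.887
side or [367.0, 270.2] [365, 266, 5, 12, 33] [ 0.586 -0.213  0.02 ] 0.623
side or [322.7, 304.4] [320, 301, 7, 9, 51] [ 0.433 -0.217  0.02 ] 0.485
side or [400.0, 308.9] [397, 306, 7, 8, 34] [ 0.568 -0.343  0.02 ] 0.664
side or [393.1, 366.0] [390, 362, 7, 9, 37] [ 0.452 -0.43   0.02 ] 0.624
side bl [238.7, 190.5] [232, 183, 14, 17, 177] [0.492 0.235 0.02 ] 0.545
tip (array([0.56508703, 0.04695953, 0.09177164]), [np.float64(0.0013340248820130074), np.float64(0.0013340248820128972)])
```

View pics/c1.png

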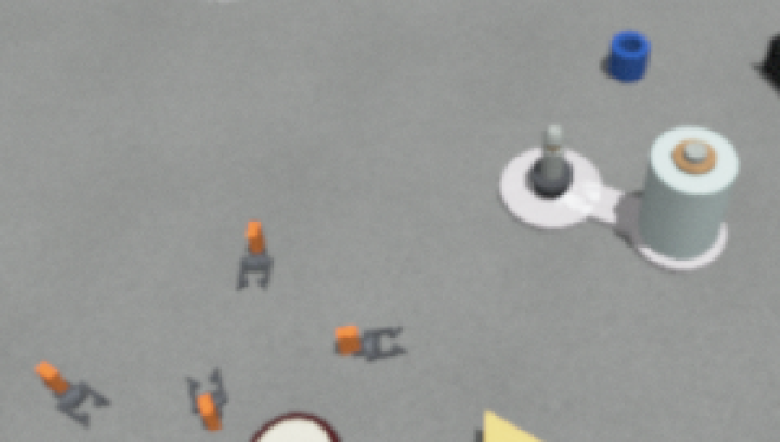

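The clip is chosen. Candidates by grip pixel in the scene view are (218,211), (253,250), (139,265) and (200,278). The first is 0.485 m from the base and the others are 0.62 m or more, so I take the one at (218,211). The crop confirms the orange grip with its mouth facing down in the image. The roller is at about (0.491, 0.234) and the spindle tip at z = 0.092, where 0.094 was expected. Next I hover over the roller.

```bash
python3 -m inch '[{"hand":0,"slide":[4.3,-4.6,0],"yaw":0},{"hand":0,"slide":[8.6,-9.2,0],"yaw":0},{"hand":0,"slide":[12.9,-13.8,0],"yaw":0},{"hand":0,"slide":[17.2,-18.4,0],"yaw":0},{"hand":0,"slide":[21.5,-23,0],"yaw":0},{"hand":0,"slide":[25.8,-27.6,-1],"yaw":0},{"hand":0,"slide":[30,-32.2,-3],"yaw":0},{"hand":0,"slide":[34.4,-37.3,-5],"yaw":0},{"hand":0,"slide":[34.4,-37.3,-5],"yaw":0}]'
python3 - <<'E'
from h import *
S=cam('scene');print('roll top',plane(S,(387,179),.127),'disc',plane(S,(381,214),.0),'stand foot',plane(S,(332,192),.01), 'dish', plane(S,(447,145),.03))
s=sense();print(s['tcp_pos']);im=capture('wrist');cv2.imwrite('pics/w1.png',im);c=cam('wrist',s)
for b,st in blobs(im,*BLUE): print(b,st,plane(c,b,.02))
E
```

```text
time_s: 1.27
tcp_pos: [0.4921, 0.2314, 0.2404]
ee_rot: [[0.971, -0.24, -0.003], [-0.24, -0.971, -0.002], [-0.002, 0.003, -1.0]]
wrist_force: [-0.2, 0.0, -0.2]
gripper_width: 1.001
roll top [0.68797483 0.10239504 0.127     ] disc [ 6.96841927e-01  9.90533381e-02 -1.11022302e-16] stand foot [0.5683536  0.04634928 0.01      ] dish [0.66493199 0.39961597 0.03      ]
[0.49208531 0.23135527 0.24040951]
[320.4, 184.3] [296, 157, 50, 54, 1724] [0.4882089  0.23106479 0.02      ]
```

View pics/w1.png

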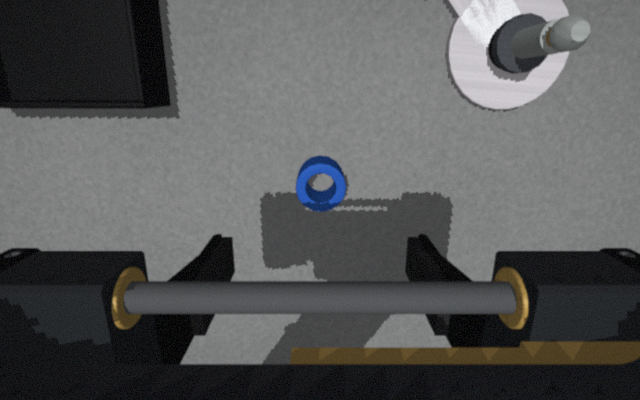

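The wrist picture shows the roller ring around (321,187), the spindle cap at (567,33) and the dish at upper left. Roll direction from the spindle is about 23°, so the current yaw clears it.

Run:
```python
from h import *
s=sense();c=cam('wrist',s);im=cv2.imread('pics/w1.png')
hsv=cv2.cvtColor(im,cv2.COLOR_BGR2HSV);m=cv2.inRange(hsv,(105,150,40),(125,255,255))
v=hsv[...,2][m>0];t=cv2.threshold(v.reshape(-1,1),0,255,cv2.THRESH_OTSU)[0];print('otsu',t)
mm=((m>0)&(hsv[...,2]>t)).astype('uint8');cs,_=cv2.findContours(mm,0,2)
k=max(cs,key=cv2.contourArea);e=cv2.fitEllipse(cv2.convexHull(k));print(e)
S={n:cam(n) for n in('scene','side')}
print('3view centroid',tri([ray(S['scene'],(361.3,141.1)),ray(S['side'],(238.7,190.5)),ray(c,(320.4,184.3))]))
print('top',plane(c,e[0],.04),'grasp pt tool',s['tcp_pos']+np.array(s['ee_rot'])[:,2]*.051)
q=S['scene'];a,b=plane(q,(218,212),.01),plane(q,(217.5,227),.003);print('clip dir',a,b,np.degrees(np.arctan2(*(b-a)[1::-1])))
```

```text
otsu 138.0
((320.2593688964844, 185.60182189941406), (44.152587890625, 49.782257080078125), 90.36760711669922)
3view centroid (array([0.48987942, 0.231475  , 0.02271802]), [np.float64(0.00104447773773399), np.float64(0.0008280024101776567), np.float64(0.0007208537114251696)])
top [0.4925699  0.23070233 0.04      ] grasp pt tool [0.49212493 0.2316078  0.18957733]
clip dir [ 0.42991411 -0.21624027  0.01      ] [ 0.46305554 -0.2398126   0.003     ] -35.42289664219233
```

```bash
python3 -m inch '[{"hand":0,"slide":[-0.1,0,-5],"yaw":0},{"hand":0,"slide":[-0.1,0,-10],"yaw":0},{"hand":0,"slide":[-0.1,0,-14],"yaw":0},{"hand":0,"slide":[-0.1,0,-16.1],"yaw":0},{"hand":0,"slide":[-0.1,0,-16.1],"yaw":0},{"hand":1,"slide":[-0.1,0,-16.1],"yaw":0},{"hand":1,"slide":[-0.1,0,-16.1],"yaw":0},{"hand":1,"slide":[-0.1,0,-16.1],"yaw":0},{"hand":1,"slide":[-0.1,0,-16.1],"yaw":0},{"hand":1,"slide":[-0.1,0,-16.1],"yaw":0}]'
```

```text
time_s: 2.58
tcp_pos: [0.4901, 0.2341, 0.0814]
ee_rot: [[0.972, -0.236, -0.0], [-0.236, -0.972, -0.0], [-0.0, 0.0, -1.0]]
wrist_force: [-0.4, -0.7, 0.5]
gripper_width: 0.518
```

```bash
python3 -m inch '[{"hand":1,"slide":[0,0,3],"yaw":0},{"hand":1,"slide":[0,0,8],"yaw":0},{"hand":1,"slide":[0,-2,12.5],"yaw":0},{"hand":1,"slide":[0,-7,13],"yaw":0},{"hand":1,"slide":[0,-12,13],"yaw":0},{"hand":1,"slide":[0,-15,13],"yaw":0},{"hand":1,"slide":[0,-15,13],"yaw":0},{"hand":1,"slide":[0,-15,13],"yaw":0}]'
python3 - <<'E'
from h import *
s=sense();print(s['tcp_pos'],s['gripper_width'],s['wrist_force']);im=capture('wrist');cv2.imwrite('pics/w2.png',im)
print('expect tip',proj(cam('wrist',s),(.565,.047,.094)))
E
```

```text
time_s: 3.58
tcp_pos: [0.4903, 0.0847, 0.2112]
ee_rot: [[0.972, -0.236, 0.0], [-0.236, -0.972, 0.0], [0.0, -0.0, -1.0]]
wrist_force: [0.4, 0.6, -0.9]
gripper_width: 0.503
[0.49028714 0.0846692  0.21116583] 0.5031938170193844 [ 0.43389459  0.64605146 -0.91491915]
expect tip (np.float64(353.5665015265062), np.float64(86.76449813950293))
```

View pics/w2.png

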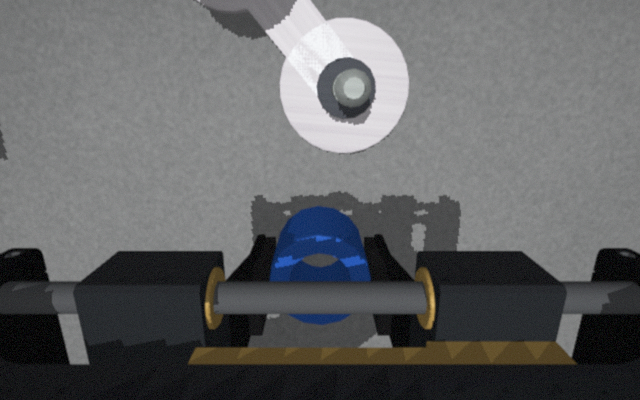

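The tip is at (354,88), the collar at (346,89) and the foot disc around (344,85). The roller hangs straight, with its front edge at row 207.

Run:
```python
from h import *
s=sense();im=cv2.imread('pics/w2.png');c=cam('wrist',s)
s1=dict(tcp_pos=[.49208531,.23135527,.24040951],ee_rot=s['ee_rot'])
s1['ee_rot']=np.array([[0.971,-0.24,-0.003],[-0.24,-0.971,-0.002],[-0.002,0.003,-1.0]]);c1=cam('wrist',s1)
S={n:cam(n) for n in('scene','side')}
print('tip',tri([ray(c,(354,88)),ray(c1,(572,31)),ray(S['scene'],(333,170)),ray(S['side'],(297.5,198))]))
print('tip@.094',plane(c,(354,88),.094))
hsv=cv2.cvtColor(im,cv2.COLOR_BGR2HSV);m=cv2.inRange(hsv,(0,0,185),(180,40,255));m[:, :270]=0;m=cv2.morphologyEx(m,cv2.MORPH_OPEN,np.ones((5,5)))
cs,_=cv2.findContours(m,0,2);k=cv2.convexHull(max(cs,key=cv2.contourArea));
k=np.array([q for q in k if q[0][1]>55]);e=cv2.fitEllipse(k);print(e,plane(c,e[0],.01), plane(c,(345,85),.01))
d=cv2.inRange(hsv,(0,0,0),(180,255,110));n,_,st,cc=cv2.connectedComponentsWithStats(d)
for i in range(1,n):
    if 280<cc[i][0]<400 and cc[i][1]<150 and st[i,4]>100: print('collar',cc[i],st[i])
R=np.array(s['ee_rot']);p=np.array(s['tcp_pos'])
for x0 in(-.002,0,.002,.004): print(x0,proj(c,p+R@[x0+.022,0,.0814]))
b=cv2.inRange(hsv,*BLUE);print('blue top row',np.where(b.sum(1)>0)[0][0])
```

```text
tip (array([0.56493818, 0.04773051, 0.09055078]), [np.float64(0.0009552436107107406), np.float64(0.001216280583785883), np.float64(0.001500388611338441), np.float64(0.0014820534051896096)])
tip@.094 [0.56437548 0.04732381 0.094     ]
((343.8385009765625, 84.76618957519531), (128.48025512695312, 134.7830047607422), 13.104011535644531) [0.56715891 0.04686559 0.01      ] [0.56676863 0.04600738 0.01      ]
collar [343.74084351  90.06603774] [ 318   58   57   62 1802]
-0.002 (np.float64(320.31352592322924), np.float64(209.64832732509896))
0 (np.float64(320.31359702606227), np.float64(206.00786279428058))
0.002 (np.float64(320.3136685770471), np.float64(202.34445289347352))
0.004 (np.float64(320.31374058043417), np.float64(198.65788000438656))
blue top row 207
```

```bash
python3 -m inch '[{"hand":1,"slide":[3.5,-1.8,0],"yaw":0},{"hand":1,"slide":[7,-3.5,0],"yaw":0},{"hand":1,"slide":[7.5,-3.75,0],"yaw":0},{"hand":1,"slide":[7.5,-3.75,0],"yaw":0},{"hand":1,"slide":[7.5,-3.75,-1.5],"yaw":0},{"hand":1,"slide":[7.5,-3.75,-3],"yaw":0},{"hand":1,"slide":[7.5,-3.75,-4],"yaw":0},{"hand":1,"slide":[7.5,-3.75,-5],"yaw":0},{"hand":1,"slide":[7.5,-3.75,-6],"yaw":0},{"hand":1,"slide":[7.5,-3.75,-6],"yaw":0}]'
python3 - <<'E'
from h import *
a=capture('side')[140:280,220:380];b=capture('scene')[100:240,260:420]
w=capture('wrist');cv2.imwrite('pics/w3.png',w)
cv2.imwrite('pics/c3.png',cv2.resize(np.hstack([a,b]),None,fx=2.4,fy=2.4,interpolation=3));s=sense();print(s['tcp_pos'],s['wrist_force'],s['moment'])
E
```

```text
time_s: 4.88
tcp_pos: [0.5647, 0.0467, 0.1502]
ee_rot: [[0.972, -0.236, -0.002], [-0.236, -0.972, -0.001], [-0.002, 0.001, -1.0]]
wrist_force: [0.3, -0.1, -1.0]
gripper_width: 0.503
[0.56545015 0.04691936 0.15156683] [-0.16687468  0.40770384 -1.85451472] [-0.07680505  0.02595613  0.05117295]
```

View pics/c3.png

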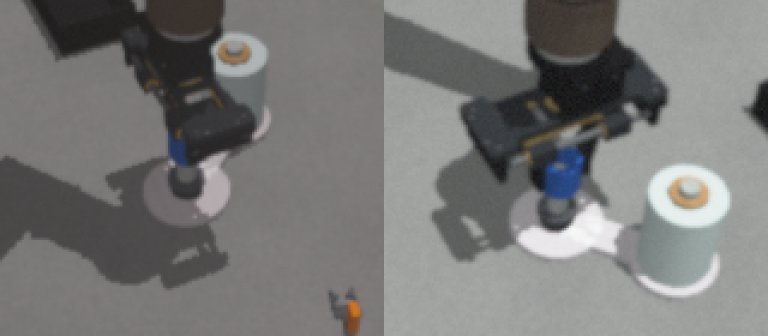

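The roller is threaded on the spindle in both views (left crop around (185,165), right around (565,175)), with no side force. I lower on.

```bash
python3 -m inch '[{"hand":1,"slide":[0,0,-1],"yaw":0},{"hand":1,"slide":[0,0,-2],"yaw":0},{"hand":1,"slide":[0,0,-3],"yaw":0},{"hand":1,"slide":[0,0,-3.5],"yaw":0},{"hand":1,"slide":[0,0,-3.7],"yaw":0},{"hand":1,"slide":[0,0,-3.8],"yaw":0},{"hand":1,"slide":[0,0,-3.8],"yaw":0}]'
```

```text
time_s: 5.9
tcp_pos: [0.5654, 0.0469, 0.1135]
ee_rot: [[0.972, -0.236, 0.001], [-0.236, -0.972, 0.0], [0.001, -0.0, -1.0]]
wrist_force: [-0.2, -0.6, -0.8]
gripper_width: 0.503
```

```bash
python3 -m inch '[{"hand":0,"slide":[0,0,0],"yaw":0},{"hand":0,"slide":[0,0,0],"yaw":0},{"hand":0,"slide":[0,0,0],"yaw":0},{"hand":0,"slide":[0,0,0],"yaw":0},{"hand":0,"slide":[0,0,1],"yaw":0},{"hand":0,"slide":[0,0,4],"yaw":0},{"hand":0,"slide":[0,0,9],"yaw":0},{"hand":0,"slide":[0,0,12],"yaw":0}]'
python3 -m inch '[{"hand":0,"slide":[-2.5,-5,0],"yaw":-0.08},{"hand":0,"slide":[-5,-10,0],"yaw":-0.16},{"hand":0,"slide":[-7.5,-15,0],"yaw":-0.24},{"hand":0,"slide":[-10,-20,0],"yaw":-0.32},{"hand":0,"slide":[-12.5,-24.5,-1],"yaw":-0.38},{"hand":0,"slide":[-13.2,-26.5,-2],"yaw":-0.38},{"hand":0,"slide":[-13.2,-26.5,-2],"yaw":-0.38},{"hand":0,"slide":[-13.2,-26.5,-2],"yaw":-0.38}]'
python3 - <<'E'
from h import *
s=sense();print(s['tcp_pos']);w=capture('wrist');cv2.imwrite('pics/w4.png',w)
print(blobs(w,*ORANGE),proj(cam('wrist',s),(.433,-.2175,.017)))
a=capture('side')[140:280,220:380];b=capture('scene')[100:240,260:420]
v=cv2.resize(np.hstack([a,b]),None,fx=1.7,fy=1.7,interpolation=3);v=cv2.copyMakeBorder(v,0,0,0,640-v.shape[1],0)
cv2.imwrite('pics/c4.png',np.vstack([v[:200],w]))
E
```

```text
time_s: 6.9
tcp_pos: [0.566, 0.047, 0.2367]
ee_rot: [[0.972, -0.235, 0.004], [-0.235, -0.972, 0.001], [0.004, -0.002, -1.0]]
wrist_force: [0.8, 1.0, -0.5]
gripper_width: 0.999
time_s: 7.9
tcp_pos: [0.4337, -0.2179, 0.214]
ee_rot: [[0.815, -0.579, 0.001], [-0.579, -0.815, -0.0], [0.001, -0.001, -1.0]]
wrist_force: [0.3, 0.3, -1.1]
gripper_width: 0.994
[ 0.43373754 -0.21787955  0.21399265]
[([555.9, 6.5], [528, 0, 45, 19, 379]), ([194.3, 30.7], [181, 23, 27, 17, 375]), ([320.3, 190.5], [314, 176, 14, 29, 324])] (np.float64(320.2770766567254), np.float64(188.8655312696804))
```

View pics/c4.png

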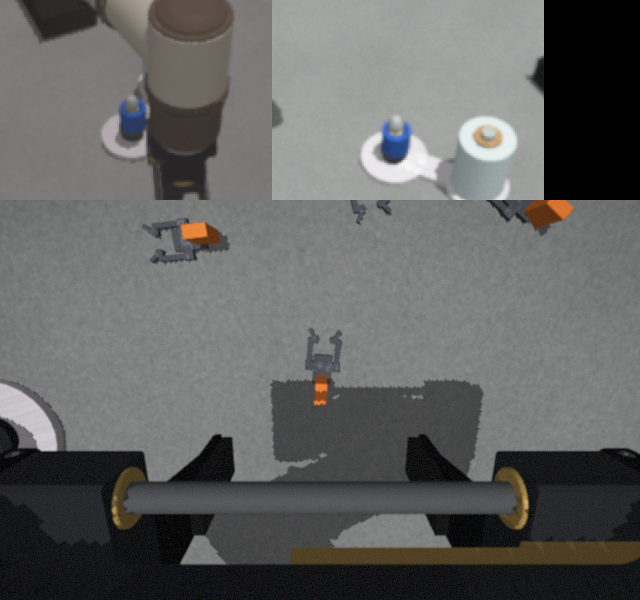

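The roller is seated on the spindle in both small crops, at (133,118) and (396,140). The clip is straight ahead, with its grip at (320,390) in the composite and prongs at (312,333) and (338,335). The look-alikes at (195,235) and (550,210) are larger and farther away. Next I measure its axis and height.

Run:
```python
from h import *
s=sense();c=cam('wrist',s);im=cv2.imread('pics/w4.png');hsv=cv2.cvtColor(im,cv2.COLOR_BGR2HSV)
o=cv2.inRange(hsv,*ORANGE);reg=np.zeros_like(o);reg[165:215,295:350]=1;o=o*reg
ys,xs=np.where(o>0);v=hsv[...,2][ys,xs];print('row V',[(y,int(np.median(v[ys==y])),xs[ys==y].min(),xs[ys==y].max()) for y in range(ys.min(),ys.max()+1,2)])
d=cv2.inRange(hsv,(0,0,0),(180,255,100));reg[:]=0;reg[125:177,300:348]=1;d=d*reg
for y in range(126,177,3):
    x=np.where(d[y]>0)[0]; print(y,(x.min(),x.max(),(x.min()+x.max())/2) if len(x) else '')
S={n:cam(n) for n in('scene','side')}
print('grip 3d',tri([ray(S['scene'],(217.6,210.9)),ray(S['side'],(322.7,304.4)),ray(c,(320.3,190.5))]))
im=cv2.resize(im[120:215,270:370],None,fx=6,fy=6,interpolation=3);cv2.imwrite('pics/c5.png',im)
```

```text
row V [(176, 124, np.int64(317), np.int64(321)), (178, 125, np.int64(316), np.int64(325)), (180, 126, np.int64(316), np.int64(326)), (182, 129, np.int64(316), np.int64(325)), (184, 218, np.int64(315), np.int64(327)), (186, 234, np.int64(315), np.int64(326)), (188, 233, np.int64(315), np.int64(326)), (190, 215, np.int64(315), np.int64(326)), (192, 138, np.int64(315), np.int64(326)), (194, 133, np.int64(315), np.int64(325)), (196, 134, np.int64(315), np.int64(325)), (198, 131, np.int64(315), np.int64(325)), (200, 164, np.int64(314), np.int64(325)), (202, 230, np.int64(314), np.int64(325)), (204, 172, np.int64(315), np.int64(325))]
126 
129 (np.int64(309), np.int64(312), np.float64(310.5))
132 (np.int64(310), np.int64(340), np.float64(325.0))
135 (np.int64(312), np.int64(340), np.float64(326.0))
138 (np.int64(308), np.int64(337), np.float64(322.5))
141 (np.int64(308), np.int64(341), np.float64(324.5))
144 (np.int64(308), np.int64(341), np.float64(324.5))
147 (np.int64(308), np.int64(340), np.float64(324.0))
150 (np.int64(307), np.int64(339), np.float64(323.0))
153 (np.int64(307), np.int64(339), np.float64(323.0))
156 (np.int64(307), np.int64(339), np.float64(323.0))
159 (np.int64(306), np.int64(338), np.float64(322.0))
162 (np.int64(306), np.int64(339), np.float64(322.5))
165 (np.int64(305), np.int64(339), np.float64(322.0))
168 (np.int64(305), np.int64(339), np.float64(322.0))
171 (np.int64(313), np.int64(339), np.float64(326.0))
174 (np.int64(313), np.int64(330), np.float64(321.5))
grip 3d (array([ 0.4331627 , -0.21714119,  0.01981156]), [np.float64(0.000487809748447518), np.float64(0.00030977040415048837), np.float64(0.0007143746344600592)])
```

View pics/c5.png

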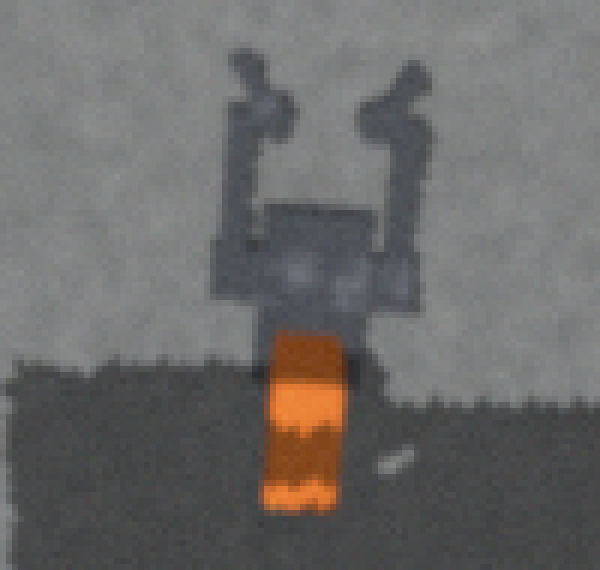

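The crop shows the bumps at full-image (315.8,138.7) and (334.2,140.3), and the flat's corners at about (314.5,154.5) and (333,155.5). The grip's top spans rows 184–205, with its front foot at about (321.5,176).

Run:
```python
from h import *
s=sense();c=cam('wrist',s);R=np.array(s['ee_rot']);p=np.array(s['tcp_pos'])
P=lambda u,z:(R.T@(plane(c,u,z)-p))[:2]*1000
b1,b2=P((315.8,138.7),.005),P((334.2,140.3),.005);f1,f2=P((314.5,154.5),.005),P((333,155.5),.005)
w1,w2=P((305.8,169),.005),P((339.5,171.5),.005)
gf=P((321.5,176),.005);gt=P((320.5,194.5),.034)
print('tool mm: bumps',b1,b2,'flat',f1,f2,'wide',w1,w2,'gripfront',gf,'griptop',gt)
m=(b1+b2)/2
for a in(gf,gt): print('axis deg in tool',np.degrees(np.arctan2(*(m-a)[::-1])))
d=b2-b1;print('cross',np.degrees(np.arctan2(-d[0],d[1])));d=w2-w1;print(np.degrees(np.arctan2(-d[0],d[1])),np.hypot(*d))
```

```text
tool mm: bumps [39.89305662 -3.54442958] [38.52542428 12.11561869] flat [26.349407   -4.71346542] [25.46757742 11.22871991] wide [ 13.61354393 -12.35578421] [11.36054608 17.05194608] gripfront [7.34009895 1.33369829] griptop [-0.99783882  0.33763099]
axis deg in tool 5.291952586003398
axis deg in tool 5.607939259208748
cross 4.991124606422334
4.381011212546695 29.4939078484139
```

```bash
python3 -m inch '[{"hand":0,"slide":[-0.1,0,-5],"yaw":-0.09},{"hand":0,"slide":[-0.1,0,-10],"yaw":-0.09},{"hand":0,"slide":[-0.1,0,-13],"yaw":-0.09},{"hand":0,"slide":[-0.1,0,-14],"yaw":-0.09},{"hand":0,"slide":[-0.1,0,-14],"yaw":-0.09},{"hand":1,"slide":[-0.1,0,-14],"yaw":-0.09},{"hand":1,"slide":[-0.1,0,-14],"yaw":-0.09},{"hand":1,"slide":[-0.1,0,-14],"yaw":-0.09},{"hand":1,"slide":[-0.1,0,-14],"yaw":-0.09},{"hand":1,"slide":[-0.1,0,-14],"yaw":-0.09}]'; python3 -c "
from station import *
import time
s=sense();print(s['tcp_pos'],s['gripper_width'],s['wrist_force'])"
```

```text
time_s: 9.3
tcp_pos: [0.4322, -0.2181, 0.0734]
ee_rot: [[0.76, -0.65, 0.0], [-0.65, -0.76, -0.0], [0.0, -0.0, -1.0]]
wrist_force: [-0.0, -0.3, -0.2]
gripper_width: 0.51
[ 0.43220578 -0.21813193  0.07335401] 0.5102916022648074 [-0.02438219 -0.30301446 -0.15364209]
```

```bash
python3 -m inch '[{"hand":1,"slide":[0,0,0],"yaw":0},{"hand":1,"slide":[0,0,0],"yaw":0},{"hand":1,"slide":[0,0,0],"yaw":0},{"hand":1,"slide":[0,0,0],"yaw":0},{"hand":1,"slide":[0,0,0],"yaw":0}]'
python3 -m inch '[{"hand":1,"slide":[0,0,3],"yaw":0},{"hand":1,"slide":[0,0,8],"yaw":0},{"hand":1,"slide":[1,4,11],"yaw":0},{"hand":1,"slide":[2,9,12],"yaw":0},{"hand":1,"slide":[3,14,12],"yaw":0},{"hand":1,"slide":[4,19,12],"yaw":0},{"hand":1,"slide":[5,24,12],"yaw":0},{"hand":1,"slide":[6,29,12],"yaw":0},{"hand":1,"slide":[6.8,32.3,12],"yaw":0},{"hand":1,"slide":[6.8,32.3,12],"yaw":0}]'
python3 -m inch '[{"hand":1,"slide":[0,0,0],"yaw":0}]'
python3 - <<'E'
from h import *
s=sense();print(s['tcp_pos'].round(4),s['gripper_width'],s['wrist_force'].round(1));w=capture('wrist');cv2.imwrite('pics/w6.png',w)
for n in('scene','side'):cv2.imwrite(f'pics/{n}6.png',capture(n))
E
```

```text
time_s: 9.93
tcp_pos: [0.4326, -0.2183, 0.074]
ee_rot: [[0.76, -0.65, 0.001], [-0.65, -0.76, -0.001], [0.001, 0.0, -1.0]]
wrist_force: [-1.9, -0.1, 6.7]
gripper_width: 0.115
time_s: 11.18
tcp_pos: [0.5005, 0.1069, 0.1928]
ee_rot: [[0.762, -0.648, -0.0], [-0.648, -0.762, 0.0], [-0.0, 0.0, -1.0]]
wrist_force: [0.0, -0.7, -1.4]
gripper_width: 0.109
time_s: 11.3
tcp_pos: [0.4995, 0.1045, 0.1928]
ee_rot: [[0.76, -0.65, -0.002], [-0.65, -0.76, -0.001], [-0.001, 0.001, -1.0]]
wrist_force: [-0.3, -0.7, -0.7]
gripper_width: 0.113
[0.4995 0.1045 0.1928] 0.11291756108306919 [-0.3 -0.7 -0.7]
```

View pics/w6.png

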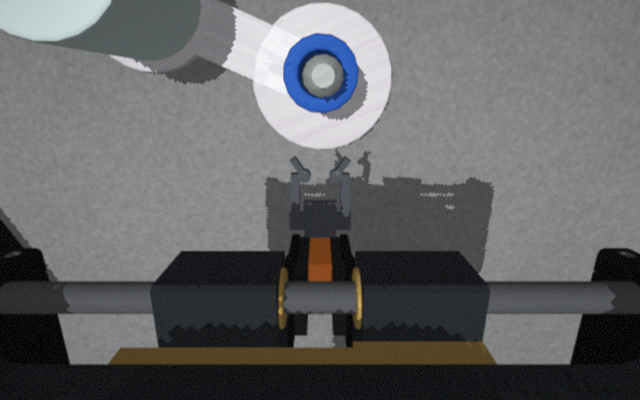

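The wrist picture shows the clip level between the fingers, its prong tips at (295,160) and (345,160) and bumps near (303,174) and (338,174). The cap tip is at (322,75) and the roller ring centre at (321,73).

Run:
```python
from h import *
s=sense();s['tcp_pos']=np.array([.4995,.1045,.1928]);c=cam('wrist',s);R=np.array(s['ee_rot']);p=s['tcp_pos'];im=cv2.imread('pics/w6.png')
hsv=cv2.cvtColor(im,cv2.COLOR_BGR2HSV)
b=cv2.inRange(hsv,*BLUE);cs,_=cv2.findContours(b[:130],0,2);e=cv2.fitEllipse(cv2.convexHull(max(cs,key=cv2.contourArea)));print(e)
X=plane(c,e[0],.072);print('ring@.072',X,R.T@(X-p)*1000)
X=plane(c,(322.5,75),.094);print('tip@.094',X,R.T@(X-p)*1000)
zc=p[2]-.069
d=cv2.inRange(hsv,(0,0,0),(180,255,88))
for y in range(154,212,4):
    x=np.where(d[y,285:358]>0)[0]+285; print(y,(x.min(),x.max(),(x.min()+x.max())/2) if len(x) else '')
for u in((303,174),(338,174)): print(R.T@(plane(c,u,zc)-p)*1000)
print('expect bumps',[np.round(proj(c,p+R@[.0395,yy,.069]),1).tolist() for yy in(-.008,.008)])
# heights from two views of roller top: sizes
k=np.sqrt(e[1][0]*e[1][1]);print('ring px',k)
S=cam('side');I=cv2.imread('pics/side6.png');print(blobs(I,*BLUE)); S2=cam('scene');J=cv2.imread('pics/scene6.png');print(blobs(J,*BLUE))
for n,q in(('side',S),('scene',S2)): print(n,'exp centre',proj(q,(.565,.047,.052)))
```

```text
((320.3642578125, 72.83617401123047), (73.67385864257812, 77.87543487548828), 177.6768035888672)
ring@.072 [0.56693478 0.04658096 0.072     ] [ 8.89324498e+01 -3.21408385e-02  1.20771366e+02]
tip@.094 [0.5647614  0.04712667 0.094     ] [86.9206447   0.98196353 98.7726025 ]
154 (np.int64(336), np.int64(339), np.float64(337.5))
158 (np.int64(292), np.int64(347), np.float64(319.5))
162 (np.int64(297), np.int64(342), np.float64(319.5))
166 (np.int64(300), np.int64(339), np.float64(319.5))
170 (np.int64(303), np.int64(342), np.float64(322.5))
174 (np.int64(291), np.int64(348), np.float64(319.5))
178 (np.int64(293), np.int64(357), np.float64(325.0))
182 (np.int64(326), np.int64(357), np.float64(341.5))
186 (np.int64(285), np.int64(357), np.float64(321.0))
190 (np.int64(285), np.int64(357), np.float64(321.0))
194 (np.int64(285), np.int64(357), np.float64(321.0))
198 (np.int64(285), np.int64(357), np.float64(321.0))
202 (np.int64(285), np.int64(357), np.float64(321.0))
206 (np.int64(285), np.int64(357), np.float64(321.0))
210 (np.int64(285), np.int64(357), np.float64(321.0))
[41.74995571 -8.38578846 68.98166168]
[41.73164443  8.06351665 68.99129391]
expect bumps [[303.9, 178.6], [337.8, 178.6]]
ring px 75.7455198724388
[([298.1, 205.2], [291, 199, 14, 11, 55])]
[([332.4, 183.7], [325, 173, 16, 19, 182])]
side exp centre (np.float64(297.310248586974), np.float64(207.67621433618032))
scene exp centre (np.float64(332.0021370595247), np.float64(180.82375973699567))
```

```bash
python3 -m inch '[{"hand":1,"slide":[0,0,-2],"yaw":0},{"hand":1,"slide":[0,0,-4],"yaw":0},{"hand":1,"slide":[0,0,-4.65],"yaw":0},{"hand":1,"slide":[0,0,-4.65],"yaw":0},{"hand":1,"slide":[0.76,-0.65,-4.65],"yaw":0},{"hand":1,"slide":[1.52,-1.3,-4.65],"yaw":0},{"hand":1,"slide":[2.05,-1.75,-4.65],"yaw":0},{"hand":1,"slide":[2.58,-2.21,-4.65],"yaw":0},{"hand":1,"slide":[2.58,-2.21,-4.65],"yaw":0},{"hand":1,"slide":[2.58,-2.21,-4.65],"yaw":0}]'
python3 - <<'E'
from h import *
s=sense();print(s['tcp_pos'].round(4),s['wrist_force'].round(1))
w=capture('wrist')[60:300,200:440];a=capture('side')[160:250,250:350];b=capture('scene')[130:220,280:380]
cv2.imwrite('pics/c7.png',np.hstack([cv2.resize(w,(400,400)),np.vstack([cv2.resize(q,(222,200),interpolation=3) for q in(a,b)])]))
E
```

```text
time_s: 12.7
tcp_pos: [0.5261, 0.0828, 0.1469]
ee_rot: [[0.76, -0.65, 0.0], [-0.65, -0.76, 0.0], [0.0, -0.0, -1.0]]
wrist_force: [0.3, -0.5, 0.3]
gripper_width: 0.112
[0.5261 0.0828 0.1469] [ 0.3 -0.5  0.3]
```

View pics/c7.png

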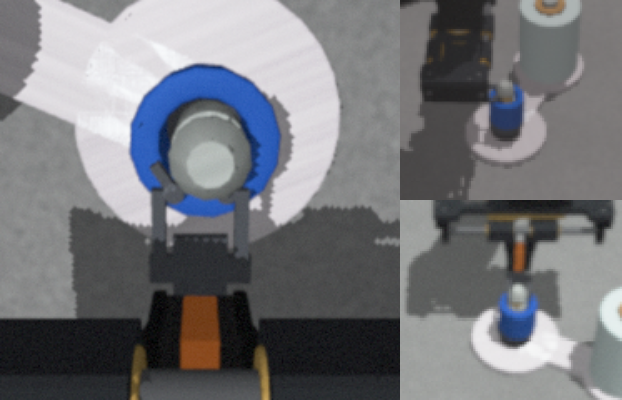

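The wrist crop shows the mouth in front of the neck with the prongs at columns 158 and 241, so the clip axis is at 199.5. The cap tip is at (211,165), to the right of that axis. I measure that offset precisely.

Run:
```python
from h import *
s=sense();im=capture('wrist');cv2.imwrite('pics/w8.png',im);c=cam('wrist',s);R=np.array(s['ee_rot']);p=s['tcp_pos']
hsv=cv2.cvtColor(im,cv2.COLOR_BGR2HSV)
m=cv2.inRange(hsv[120:185,300:350],(0,0,150),(180,70,255))
n,_,st,cc=cv2.connectedComponentsWithStats(m)
for i in range(1,n):
    if st[i,4]>100:
        u=cc[i]+[300,120];print('tip',u,st[i],R.T@(plane(c,u,.094)-p)*1000)
g=hsv[...,1].astype(int)
for y in(135,140,145,150): # cap silhouette between saturated blue
    x=np.where(g[y,270:370]>110)[0]+270; l=x[x<324];r=x[x>324];print(y,l.max() if len(l) else 0,r.min() if len(r) else 0)
v=hsv[...,2].astype(int)
for y in(182,188,194,206,215,225): print(y,v[y,284:358:2].tolist())
```

```text
tip [324.39365918 156.61426684] [  8  19  33  34 757] [52.92986939  1.39415516 52.9070902 ]
135 300 345
140 300 347
145 301 350
150 300 351
182 [213, 215, 214, 167, 93, 96, 92, 79, 102, 110, 131, 151, 179, 184, 184, 187, 183, 184, 188, 187, 188, 186, 189, 182, 174, 140, 133, 153, 145, 87, 93, 89, 98, 207, 222, 216, 152]
188 [219, 221, 220, 187, 91, 90, 91, 90, 205, 222, 223, 221, 211, 185, 165, 162, 158, 164, 167, 170, 175, 173, 173, 162, 144, 132, 125, 120, 93, 92, 90, 88, 94, 117, 122, 120, 124]
194 [157, 187, 169, 193, 95, 92, 92, 81, 139, 153, 148, 183, 119, 113, 119, 118, 118, 118, 119, 121, 119, 120, 122, 123, 122, 120, 123, 121, 96, 91, 87, 88, 92, 117, 121, 119, 119]
206 [81, 76, 87, 80, 50, 52, 48, 49, 138, 160, 66, 48, 48, 46, 50, 51, 48, 51, 49, 50, 50, 49, 52, 51, 48, 59, 78, 119, 82, 91, 89, 88, 87, 78, 76, 77, 76]
215 [78, 78, 75, 47, 51, 46, 46, 47, 50, 44, 46, 51, 52, 44, 46, 52, 49, 49, 53, 49, 50, 46, 48, 49, 45, 51, 47, 53, 51, 52, 47, 51, 51, 49, 77, 77, 73]
225 [83, 75, 76, 55, 49, 49, 51, 52, 46, 48, 47, 46, 53, 53, 46, 52, 50, 53, 49, 49, 53, 50, 51, 52, 52, 49, 51, 49, 49, 48, 45, 49, 47, 63, 78, 72, 75]
```

The spindle axis is about 2 mm toward tool +y of the clip axis, so I shift (-0.13,-0.15) cm and then advance gently.

```bash
python3 -m inch '[{"hand":1,"slide":[-0.13,-0.15,0],"yaw":0},{"hand":1,"slide":[-0.13,-0.15,0],"yaw":0},{"hand":1,"slide":[0.02,-0.28,0],"yaw":0},{"hand":1,"slide":[0.17,-0.41,0],"yaw":0},{"hand":1,"slide":[0.33,-0.54,0],"yaw":0},{"hand":1,"slide":[0.48,-0.67,0],"yaw":0},{"hand":1,"slide":[0.63,-0.8,0],"yaw":0},{"hand":1,"slide":[0.63,-0.8,0],"yaw":0}]'
```

```text
time_s: 13.9
tcp_pos: [0.5319, 0.0749, 0.1468]
ee_rot: [[0.76, -0.65, -0.001], [-0.65, -0.76, 0.0], [-0.001, 0.0, -1.0]]
wrist_force: [-3.9, 3.7, 5.7]
gripper_width: 0.115
```

```bash
python3 -m inch '[{"hand":1,"slide":[0,0,0.08],"yaw":0},{"hand":1,"slide":[0,0,0.08],"yaw":0}]';python3 -m inch '[{"hand":1,"slide":[0.08,-0.065,0],"yaw":0},{"hand":1,"slide":[0.15,-0.13,0],"yaw":0},{"hand":1,"slide":[0.15,-0.13,0],"yaw":0}]'
```

```text
time_s: 14.15
tcp_pos: [0.5317, 0.0748, 0.147]
ee_rot: [[0.76, -0.65, -0.002], [-0.65, -0.76, -0.0], [-0.001, 0.001, -1.0]]
wrist_force: [-3.4, 2.8, 0.3]
gripper_width: 0.111
time_s: 14.52
tcp_pos: [0.533, 0.0736, 0.147]
ee_rot: [[0.76, -0.65, -0.002], [-0.65, -0.76, 0.0], [-0.002, 0.001, -1.0]]
wrist_force: [-5.8, 4.2, 1.6]
gripper_width: 0.112
```

```bash
python3 -m inch '[{"hand":1,"slide":[0.08,-0.065,0],"yaw":0},{"hand":1,"slide":[0.15,-0.13,0],"yaw":0},{"hand":1,"slide":[0.23,-0.195,0],"yaw":0},{"hand":1,"slide":[0.23,-0.195,0],"yaw":0}]';python3 -m inch '[{"hand":1,"slide":[0.08,-0.065,0],"yaw":0},{"hand":1,"slide":[0.15,-0.13,0],"yaw":0},{"hand":1,"slide":[0.15,-0.13,0],"yaw":0}]'
```

```text
time_s: 15.02
tcp_pos: [0.5348, 0.0719, 0.1471]
ee_rot: [[0.76, -0.65, -0.003], [-0.65, -0.76, 0.0], [-0.002, 0.002, -1.0]]
wrist_force: [-6.4, 6.7, 3.3]
gripper_width: 0.114
time_s: 15.4
tcp_pos: [0.536, 0.0708, 0.1471]
ee_rot: [[0.759, -0.651, -0.004], [-0.651, -0.759, 0.0], [-0.003, 0.002, -1.0]]
wrist_force: [-7.6, 7.8, 3.7]
gripper_width: 0.113
```

```bash
python3 -m inch '[{"hand":1,"slide":[0.08,-0.065,0.03],"yaw":0},{"hand":1,"slide":[0.15,-0.13,0.03],"yaw":0},{"hand":1,"slide":[0.15,-0.13,0.03],"yaw":0}]';python3 -m inch '[{"hand":1,"slide":[0.08,-0.065,0],"yaw":0},{"hand":1,"slide":[0.15,-0.13,0],"yaw":0},{"hand":1,"slide":[0.15,-0.13,0],"yaw":0}]'
```

```text
time_s: 15.78
tcp_pos: [0.5384, 0.0692, 0.1473]
ee_rot: [[0.76, -0.65, -0.002], [-0.65, -0.76, 0.0], [-0.001, 0.001, -1.0]]
wrist_force: [-0.0, 0.6, -2.0]
gripper_width: 0.114
time_s: 16.15
tcp_pos: [0.5403, 0.0674, 0.1474]
ee_rot: [[0.759, -0.651, -0.001], [-0.651, -0.759, -0.0], [-0.001, 0.001, -1.0]]
wrist_force: [-2.5, 2.4, -1.9]
gripper_width: 0.114
```

The snap shows: the push fell from 11 N to about 0, and the next 2 mm gave 3.5 N, which matches the mount's stiffness with the neck on the flat. I press a little more to be sure, then back off to zero force and let go.

```bash
python3 -m inch '[{"hand":1,"slide":[0.1,-0.085,-0.03],"yaw":0},{"hand":1,"slide":[0.2,-0.17,-0.03],"yaw":0},{"hand":1,"slide":[0.3,-0.255,-0.03],"yaw":0},{"hand":1,"slide":[0.3,-0.255,-0.03],"yaw":0}]';python3 -m inch '[{"hand":1,"slide":[-0.15,0.13,0],"yaw":0},{"hand":1,"slide":[-0.3,0.255,0],"yaw":0},{"hand":1,"slide":[-0.46,0.39,0],"yaw":0},{"hand":1,"slide":[-0.46,0.39,0],"yaw":0}]'
```

```text
time_s: 16.65
tcp_pos: [0.5428, 0.0653, 0.1474]
ee_rot: [[0.76, -0.65, -0.002], [-0.65, -0.76, 0.0], [-0.002, 0.001, -1.0]]
wrist_force: [-5.6, 5.2, 1.2]
gripper_width: 0.114
time_s: 17.15
tcp_pos: [0.5392, 0.0688, 0.1475]
ee_rot: [[0.76, -0.65, 0.0], [-0.65, -0.76, -0.0], [0.0, -0.0, -1.0]]
wrist_force: [-2.3, 1.2, -2.6]
gripper_width: 0.109
```

```bash
python3 -m inch '[{"hand":1,"slide":[-0.08,0.065,-0.03],"yaw":0},{"hand":1,"slide":[-0.08,0.065,-0.03],"yaw":0},{"hand":0,"slide":[-0.08,0.065,-0.03],"yaw":0},{"hand":0,"slide":[-0.08,0.065,-0.03],"yaw":0},{"hand":0,"slide":[-0.08,0.065,-0.03],"yaw":0},{"hand":0,"slide":[-0.08,0.065,-0.03],"yaw":0},{"hand":0,"slide":[-0.08,0.065,-0.03],"yaw":0},{"hand":0,"slide":[-0.08,0.065,2],"yaw":0},{"hand":0,"slide":[-0.08,0.065,6],"yaw":0},{"hand":0,"slide":[-2,1.7,8],"yaw":0}]'; python3 -m inch '[{"hand":0,"slide":[-2,2,0],"yaw":0},{"hand":0,"slide":[-2,2,0],"yaw":0},{"hand":0,"slide":[-2,2,0],"yaw":0},{"hand":0,"slide":[-2,2,0],"yaw":0}]'
python3 - <<'E'
from h import *
s=sense();print(s['tcp_pos'].round(4),s['wrist_force'].round(1))
w=capture('wrist');cv2.imwrite('pics/w9.png',w);c=cam('wrist',s)
u=proj(c,(.565,.047,.08));print(u)
x,y=int(u[0]),int(u[1]);y0=max(0,y-70)
A=cv2.resize(w[y0:y0+140,x-70:x+70],(400,400),interpolation=3)
B=[cv2.resize(capture(n)[r:r+60,q:q+60],(200,200),interpolation=3) for n,r,q in(('side',170,270),('scene',140,302))]
cv2.imwrite('pics/c9.png',np.hstack([A,np.vstack(B)]));print(y0,x-70)
E
```

```text
time_s: 18.4
tcp_pos: [0.5203, 0.086, 0.2295]
ee_rot: [[0.759, -0.651, 0.004], [-0.651, -0.759, 0.001], [0.002, -0.003, -1.0]]
wrist_force: [0.4, -0.2, -0.1]
gripper_width: 0.931
time_s: 18.9
tcp_pos: [0.4994, 0.1056, 0.2272]
ee_rot: [[0.759, -0.651, -0.0], [-0.651, -0.759, -0.0], [-0.0, 0.001, -1.0]]
wrist_force: [-0.5, -0.3, -0.3]
gripper_width: 0.999
[0.4994 0.1056 0.2272] [-0.5 -0.3 -0.3]
(np.float64(322.93478588799167), np.float64(76.33786320055854))
6 252
```

View pics/c9.png

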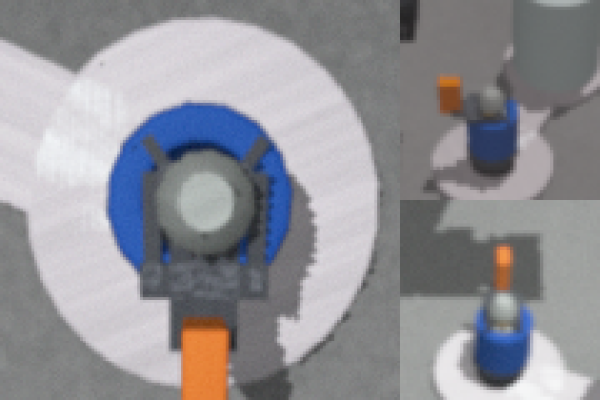

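The clip straddles the neck, its prong tips at (153,148) and (257,148) beyond the cap centre at (205,200). The grip's upper front edge is at (205,320), and the roller lies under the clip. One numeric check of the axis-to-grip distance (25 mm when home) follows.

Run:
```python
from h import *
s=sense();c=cam('wrist',s);R=np.array(s['ee_rot']);p=s['tcp_pos'];k=140/400
P=lambda u,v,z:(R.T@(plane(c,(252+u*k,6+v*k),z)-p)*1000).round(1)
t=P(205,200,.094);print('tip',t)
for n,u,v,z,e in(('grip front top',205,320,.106,-25),('prong tips',205,140,.077,14),('wide back',205,297,.077,-17)): print(n,(P(u,v,z)-t)[:2],'expect',e)
```

```text
tip [ 87.7   2.1 133.2]
grip front top [-24.1  -0.1] expect -25
prong tips [13.3  0.2] expect 14
wide back [-21.    0.2] expect -17
```

```bash
python3 -c "
from station import *
print(finish_job(),sense()['time_s'])"
```

```text
the job is handed in; nothing more can be done
the job is handed in; nothing more can be done
```

The roller is seated on the collar and the clip is snapped home in the groove. The robot had let go of both and was clear of everything when I handed the job in, at about 19 s.

- **Roller:** it slid down to the expected seating height with no measurable side force. Later pictures show it sitting on the collar.
- **Clip:** I took the one nearest the base, with its grip 0.485 m away; the others were at least 0.62 m away. The largest push I read was about 11 N, just before the snap, and the push then fell to near 0. Pressing on gave about 7.7 N at 5 mm further, as the mount's stiffness predicts with the neck on the flat.
- **Final position check:** in the last wrist picture the grip front was 24.1 mm behind the axis (25 mm expected). The prong tips were 13.3 mm ahead of it (14 mm expected), so the clip is home to about 1 mm.

**Checks that disagreed:**
- The spindle tip triangulated 1.5–3.5 mm below its nominal height, so I used the given heights there.
- The close-up put the spindle about 2 mm to one side of the clip, which I corrected before pushing.
- The clip briefly pressed down with about 6 N, probably on the roller, until I raised it 0.8 mm.
- One more edge of the clip measured -21 mm against -17 mm, but the -17 was my own guess and not a given size.

I did not re-measure the cheese or the dish at the end. No move was planned close to them, and no unexpected force was read.

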